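Touch off an embossing die with three dial indicators

TASK

The heavy embossing die stands on the set-up plate where its trial impression came out right. Touch it off at three points so that it can be found there again: slide up the two dial indicators at its long side and the one at its end, each until its plunger bears on the die and is pushed in about half-way, and leave them so. Go gently: the die must not be shifted, no plunger rammed to its end stop, and the things lying around stay where they are.

Things in the scene. Friction and masses are not known exactly. Their poses are not given: they have to be found in the camera images.
- gauge: the set-up plate, ground steel, 205 (x) x 270 (y) x 14 mm, fixed to the bench at a place and yaw that change; origin at the centre of its underside, its x axis pointing away from the robot; the three slides run on it
- die: the embossing die, a dark steel block 70 (x) x 130 (y) x 32 mm with a brass relief plate on it (38 mm high in all), 2.4 kg, standing loose on the set-up plate; origin at the centre of its underside. Indicators a and b face its long side at -x, indicator c its end at -y; each side is a plain upright face
- die_end (a point): the die's edge where its -x side and its -y end meet, at half height (at -35, -65, 16 mm from the die's origin)
- slide_a: left front indicator slide; runs along the plate's +x towards the left of the die's long side, 42 mm from its middle. Origin: foot of its finger post's axis, on the plate's top; x along the slide towards the die, z up. All three slides are alike: they move only along their x, up to 52 mm from the rear end, with a stiff friction of about 8 N, and stay where they are left
- slide_b: right front indicator slide, 84 mm right of slide_a; origin and axes alike. On each slide a dial indicator (disc 40 mm across, face up, 31 mm above the plate, its centre 26 to 40 mm behind the post) is clamped by its stem, at a depth that differs each time and is not reported: unpressed, its 6 mm ball tip ends 26 to 40 mm ahead of the post's axis, 20 mm above the plate
- slide_c: indicator slide at the die's right end, runs along the plate's +y; origin and axes as for slide_a (its x points along the plate's +y); meets the end 15 mm in front of its middle. Every indicator's plunger can be pushed in 10 mm; its spring gives 0.5 N at first touch and 0.5 N more per mm: 3 N half-way, 5.5 N at the end, then a hard stop. The needle turns once over the 10 mm
- post_a (a point): middle of the head of slide_a's finger post, the part to grip or push: an upright knurled steel cylinder 17 mm across, its head from 52 to 81 mm above the plate (this point at 66 mm), on a 12 mm neck. It stands on the split clamp that holds the indicator's stem; more than 38 mm above the plate it is free all round
- post_b (a point): the same point of slide_b's finger post
- post_c (a point): the same point of slide_c's finger post
- clamp: bystander: small black spring clamp, 39x103x16 mm, lying on the front right of the set-up plate; origin at the centre of its underside
- rivets: bystander: round rivet tin, 63 mm across, 27 mm high, at the right; origin at the centre of its underside
- dye: bystander: dye bottle, 43 mm across, 83 mm high, at the right; origin at the centre of its underside
- awl: bystander: awl with wooden handle, 152 mm long, 28 mm thick, at the right; origin at the centre of its underside
- tape: bystander: roll of kraft tape, 114 mm across, 48 mm high, at the right; origin at the centre of its underside
- iron: bystander: steel pricking iron, 104 mm long, 10 mm high, at the right; origin at the centre of its underside

How it is judged:
At the end, for the whole second after the job is handed in: Each of the three indicators presses on the die with 1.3 to 4.7 N (its plunger about 1.6 to 8.4 mm in, of 10 mm); the die is at rest within 3 mm of where it stood, at its middle and at its right front edge (contact force between slide_a and die between 1.3 and 4.7 N and contact force between slide_b and die between 1.3 and 4.7 N and contact force between slide_c and die between 1.3 and 4.7 N and distance of each of die, die_end from where it was at the start of the episode below 0.003 m and linear speed of die below 0.005 m/s); the robot touches nothing.
It fails at once if the die is shifted by more than 4 mm (distance of any of die, die_end from where it was at the start of the episode above 0.004 m).
It fails at once if an indicator is rammed to its end stop (presses on the die with more than 10 N) (contact force between any of slide_a, slide_b, slide_c and die above 10 N).
It fails at once if a bystander is moved by more than 25 mm (distance of any of clamp, rivets, dye, awl, tape, iron from where it was at the start of the episode above 0.025 m).
It also fails if it takes over 72 s, if anything falls off the work surface, if the arm or the gripper's body presses on something with over 40 N, if the wrist force passes 120 N, or if a joint passes its speed limit or range.

ROBOT

A 7-joint arm with a two-finger parallel gripper is mounted at the origin on a cart in front of the work surface, level with it; the furniture and walls round the work are solid. World frame = base frame: x ahead of the robot, y to its left, z up, the work surface at z = 0. Lengths are in m, angles in rad, forces in N, time in s.
With the tool pointing down it reaches from about 0.425 to 0.925 m from the base axis. Payload 6.8 kg.
Tool frame: the origin (TCP) lies on the centre line of the jaws, within the pads' length; the fingertips stand 19 mm ahead of it and the grasp point (between the pads) is the TCP; z points along the fingers, y is the line along which they close (so a half turn about z gives the same grasp; the last joint's range is limited). The gripper opens to 85 mm and grips with 20 to 120 N. Pads are 22 mm wide; open, the fingers measure 114 mm over their backs; the gripper's body (76 mm by 85 mm) begins 54 mm behind the grasp point. The pads swing forward as they close: fully open they stand 13 mm farther back than shut.
Start: joints at [1.114, 0.477, 0.022, 1.555, -0.011, 1.109, -0.083], TCP at [0.231, -0.634, 0.25] pointing down, gripper open.
Joint ranges: [-2.96, 2.96], [-0.34, 2.1], [-1.41, 1.46], [0.24, 2.44], [-1.37, 4.51], [0.17, 1.92], [-2.96, 2.96]. Speed limits (rad/s): [2.39, 2.39, 3.14, 3.14, 3.14, 3.14, 3.14].

INTERFACE

Orientations are given as a unit quaternion [x, y, z, w].
In Python, from rig import robot gives the robot as it stands.
- The arm moves only by the tool move_arm, never from a script. Its argument "rows" is a list of rows, each a list of 3 entries, a list of its own where there are three numbers: the shift along the tool's x, y, z in cm, then the turn about the tool's z in degrees, then the opening in per cent of the stroke, from 0 (shut) to 100 (fully open). A call has 1 to 20 rows; each row is the pose to reach, as a shift and turn from the pose commanded when the call began, along the tool's axes at that moment; what a row does not reach only later rows make up. A row lasts 1/10 s, in which the tool goes at most 50 mm and 8.59 degrees, less where a joint would pass 70% of its speed; a pose out of reach is approached as far as the arm can. A call with a gripper value outside its range is refused whole. The fingers move at their own pace and stop on an object; the grip force is fixed at half the most. Time passes only in rows, so rows that repeat a pose let the fingers close. It gives the time, the measured TCP pose, the force, the opening and the grip force at its end, in the units of the state.
- robot.sense(): the state, without advancing time (a new reading comes with each control period).
- robot.capture(name): name is "side" or "top"; returns a dict with "pixels" (480x640x3 uint8, red, green, blue), "intrinsics" (3x3 intrinsics, pixels), "world_from_camera" (4x4, takes a point from camera to world coordinates). Camera axes: x right, y down, z forward; pixel columns grow to the right and rows downward; lengths in m; the calibration is good to about 2 mm. A picture is of the moment at which its call begins. There is no depth.
- robot.finish_job(): hands the job in; it is judged then, once.
The state is a dict: "time_s": time; "joint_pos": joint angles; "joint_vel": joint speeds; "tau": joint torques, N m; "position": TCP position; "tool_rot": TCP orientation; "force": force on the tool from outside, world axes, zero at the start; "ft_torque": the same for the moment, N m; "opening": finger opening in m; "grip_force": force on a finger pad.
Only numpy, scipy, OpenCV 4.12 (cv2) and the standard library are available. Lean on these libraries where they do the work, as an engineer would, in place of code of your own. Each camera call takes 0.05 s, during which the arm holds its last target. There are 200 camera calls.

## Working session

There is one attempt and no reset: what is moved stays moved. The work goes in short steps, Python scripts to look and compute and a tool call to move; the robot and the scene stay as the last step left them, time stands still between calls to the robot, and variables do not carry over. Pictures are saved under pics/ and viewed, at most 10 in all, crops included, and the job is handed in when it is done.

Besides the shell and the picture viewer there is one more tool, called after "Call:" by a JSON object that holds its "api" and its "payload", one argument or row to a line. move_arm: Moves the arm, as the interface text tells. Its arguments: {"type":"object","properties":{"rows":{"type":"array","items":{"type":"array"}}},"required":["rows"]}

```bash
mkdir -p pics
cat > h.py <<'E'
import numpy as np, cv2
from rig import robot
def cap(n,save=None):
    c=robot.capture(n); im=np.ascontiguousarray(c["pixels"][:,:,::-1])
    if save: cv2.imwrite("pics/"+save,im)
    return im,np.array(c["intrinsics"]),np.array(c["world_from_camera"])
def ray(K,T,u,v):
    d=T[:3,:3]@np.linalg.solve(K,[u,v,1.]); return T[:3,3],d/np.linalg.norm(d)
def onz(K,T,u,v,z):
    o,d=ray(K,T,u,v); return o+d*(z-o[2])/d[2]
def proj(K,T,p):
    q=T[:3,:3].T@(np.array(p)-T[:3,3]); q=K@q; return q[:2]/q[2]
def tri(rs):
    A=0;b=0
    for o,d in rs:
        P=np.eye(3)-np.outer(d,d);A=A+P;b=b+P@o
    x=np.linalg.solve(A,b); return x,[np.linalg.norm((np.eye(3)-np.outer(d,d))@(x-o)) for o,d in rs]
E
python3 - <<'E'
from h import *
for n in("top","side"):
    im,K,T=cap(n,n+"0.png"); np.savez(n+"0",K=K,T=T); print(n,K[0,0],T.round(3))
s=robot.sense(); print(s["time_s"],s["position"],s["tool_rot"],s["opening"])
E
```

```text
top 453.71503433573014 [[ 0.009 -0.984  0.177  0.276]
 [-1.    -0.009  0.003  0.009]
 [-0.002 -0.177 -0.984  1.26 ]
 [ 0.     0.     0.     1.   ]]
side 457.40871384197385 [[ 0.709 -0.431  0.559 -0.052]
 [-0.706 -0.426  0.566 -0.533]
 [-0.006 -0.795 -0.606  0.646]
 [ 0.     0.     0.     1.   ]]
0.1 [ 0.23051543 -0.63390126  0.2494318 ] [ 9.84831194e-01  1.73513342e-01 -1.95763743e-04 -7.75039410e-04] 0.08527720501145411
```

View pics/top0.png

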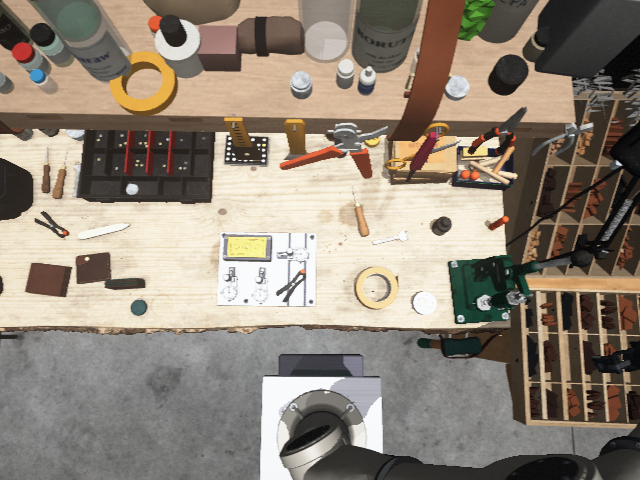

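View pics/side0.png

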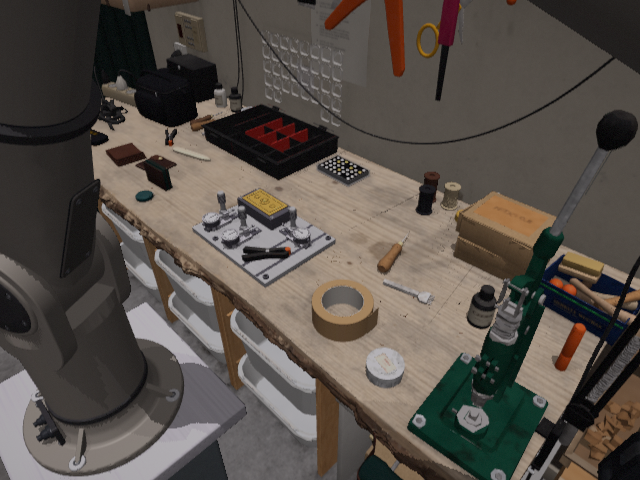

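The plate is at top px (217–316, 233–306) and side px (195–335, 190–280). The yellow die lies at top (223–272, 233–262), with slides a, b and c around it and the black clamp near top (290, 287). I'll zoom both views into one picture.

Run:
```python
from h import *
a=cv2.imread("pics/top0.png")[226:312,210:324];b=cv2.imread("pics/side0.png")[180:286,188:342]
a=cv2.resize(a,None,fx=5,fy=5,interpolation=cv2.INTER_CUBIC)
b=cv2.resize(b,None,fx=5,fy=5,interpolation=cv2.INTER_CUBIC)
for im,(u0,v0) in((a,(210,226)),(b,(188,180))):
    for u in range((u0//10+1)*10,u0+im.shape[1]//5,10): cv2.line(im,((u-u0)*5+2,0),((u-u0)*5+2,8 if u%20 else 16),(0,0,255),2)
    for v in range((v0//10+1)*10,v0+im.shape[0]//5,10): cv2.line(im,(0,(v-v0)*5+2),(8 if v%20 else 16,(v-v0)*5+2),(0,0,255),2)
cv2.imwrite("pics/c1.png",a);cv2.imwrite("pics/c2.png",b)
```

```text
(no output)
```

View pics/c1.png

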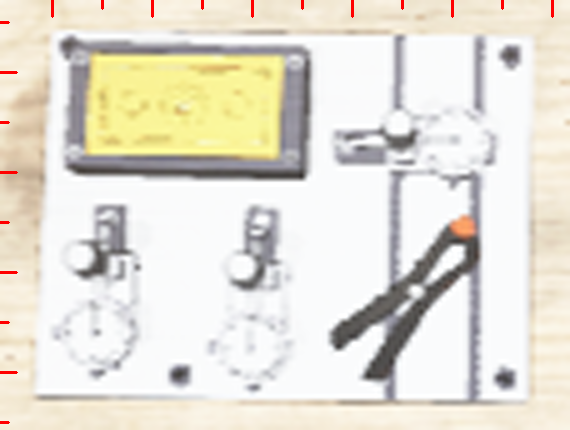

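View pics/c2.png

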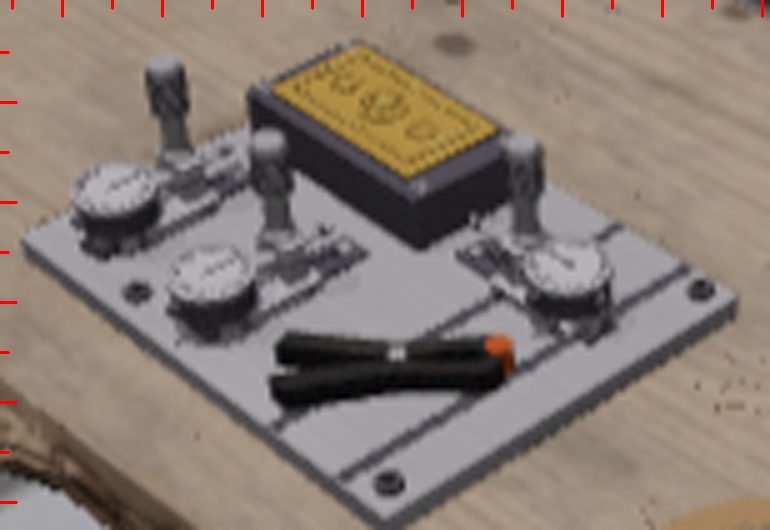

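Both crops are clear. Top view, full-image px: post head tops a ≈ (225, 277), b ≈ (257, 279), c ≈ (290, 250). Dial centres are a ≈ (229, 292), b ≈ (260, 295), c ≈ (301, 254). Next I triangulate the posts and dials and get the die from its yellow mask.

```bash
cat >> h.py <<'E'
def px(n,x,y):
    u0,v0=(210,226) if n=="top" else (188,180); return u0+(x+.5)/5-.5, v0+(y+.5)/5-.5
def die(n,im,K,T,z=.052):
    hsv=cv2.cvtColor(im,cv2.COLOR_BGR2HSV); m=cv2.inRange(hsv,(18,100,90),(35,255,255))
    w=np.zeros_like(m); a,b,c,d=(215,265,225,276) if n=="top" else (180,225,235,295); w[a:b,c-10:d]=255
    m&=w; m=cv2.morphologyEx(m,cv2.MORPH_CLOSE,np.ones((5,5)))
    c=max(cv2.findContours(m,0,1)[0],key=cv2.contourArea)[:,0]
    P=np.array([onz(K,T,u,v,z)[:2] for u,v in c],np.float32)*1000
    M=cv2.moments(P); 
    return cv2.minAreaRect(P),(M["m10"]/M["m00"],M["m01"]/M["m00"])
E
cat > m.py <<'E'
from h import *
pts={"postA":((77,256),(165,64)),"postB":((238,266),(268,138)),"postC":((400,122),(524,142)),
"dialA":((98,331),(115,188)),"dialB":((253,348),(210,272)),"dialC":((455,140),(567,265)),
"dieTopRF":((306,157),(424,192)),"dieBotRF":((305,178),(424,248)),
"plLF":((36,396),(24,238)),"plRF":((528,401),(386,520)),"plRB":((532,36),(738,297))}
C={}
for n in("top","side"):
    d=np.load(n+"0.npz"); C[n]=(d["K"],d["T"]); r=die(n,cv2.imread(f"pics/{n}0.png"),*C[n]); print(n,[np.round(q,1) for q in r[0]],np.round(r[1],1))
for k,(t,s) in pts.items():
    x,e=tri([ray(*C["top"],*px("top",*t)),ray(*C["side"],*px("side",*s))]); print(k,(x*1000).round(1),np.round(np.array(e)*1000,1))
E
python3 m.py
```

```text
top [array([492.3, 207.1]), array([ 55. , 102.5]), np.float64(0.5)] [493.5 205.8]
side [array([491. , 201.8]), array([104.7,  57.1]), np.float64(89.1)] [490.7 201.7]
postA [407.1 251.9  91.9] [1.1 1.1]
postB [402.4 168.2  93.5] [0.9 0.9]
postC [477.9  86.4  94. ] [0.3 0.3]
dialA [371.4 249.7  42.3] [0.2 0.2]
dialB [363.3 166.   43.3] [0.3 0.3]
dialC [476.8  60.   42.5] [0.1 0.1]
dieTopRF [465.3 140.8  47.2] [1. 1.]
dieBotRF [460.6 142.8  16.4] [1.8 1.8]
plLF [339.3 287.7  10.7] [1.2 1.2]
plRF [337.9  19.   11.3] [0.1 0.1]
plRB [541.9  18.7  11.2] [0.2 0.2]
```

Run:
```python
from h import *
C={n:(np.load(n+"0.npz")["K"],np.load(n+"0.npz")["T"]) for n in("top","side")}
for nm,t,s in(("pivot",(525,268),(548,245)),("baseL",(452,322),(415,420)),("baseBackL",(450,262),(455,357)),("knob",(630,150),(617,130)),("bottletop",(441,222),(487,292))):
    x,e=tri([ray(*C["top"],*t),ray(*C["side"],*s)]); print(nm,x.round(3),np.round(e,3))
p=robot.sense()["position"]
for z in(.25,.45): print(z,proj(*C["top"],[p[0],p[1],z]),proj(*C["side"],[p[0],p[1],z]))
a=cv2.imread("pics/top0.png")[120:480,400:640]; cv2.imwrite("pics/c3.png",cv2.resize(a,None,fx=1.6,fy=1.6))
```

```text
pivot [ 0.407 -0.425  0.321] [0.005 0.005]
baseL [ 0.304 -0.36   0.008] [0.009 0.009]
baseBackL [ 0.458 -0.35   0.008] [0.006 0.006]
knob [ 0.558 -0.477  0.469] [0.074 0.074]
bottletop [ 0.566 -0.323  0.065] [0.005 0.005]
0.25 [614.88385042 352.77660203] [686.15718332 549.43803402]
0.45 [688.9462745  358.72625933] [885.87193796 393.11354521]
```

View pics/c3.png

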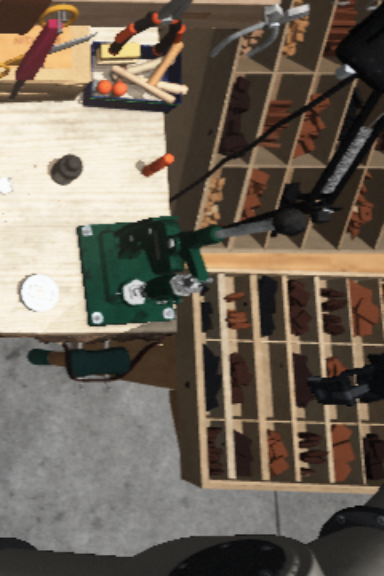

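The crop shows the gripper at px (609, 360) beside the green press at px (450–530, 255–322), with its lever knob near (581, 257). I have to go round the robot side of it, so I work out how high the lever stands.

Run:
```python
from h import *
C={n:(np.load(n+"0.npz")["K"],np.load(n+"0.npz")["T"]) for n in("top","side")}
for nm,t,s in(("knob",(581,257),(617,130)),("rodlow",(531,267),(552,228)),("ram",(514,298),(500,300)),("ramtop",(514,298),(500,290))):
    x,e=tri([ray(*C["top"],*t),ray(*C["side"],*s)]); print(nm,x.round(3),np.round(e,3))
from scipy.spatial.transform import Rotation as R
s=robot.sense();R0=R.from_quat(s["tool_rot"]).as_matrix();print(R0.round(3))
for w in([.18,-.47,.42],[.24,-.39,.42],[.33,-.30,.42],[.40,-.20,.42],[.44,-.05,.42],[.44,.08,.3],[.44,.168,.2]):
    print(w,(R0.T@(np.array(w)-s["position"])*100).round(1))
```

```text
knob [ 0.404 -0.451  0.47 ] [0.001 0.001]
rodlow [ 0.405 -0.425  0.346] [0.004 0.004]
ram [ 0.347 -0.416  0.271] [0.002 0.002]
ramtop [ 0.346 -0.411  0.284] [0.003 0.003]
[[ 0.94   0.342 -0.001]
 [ 0.342 -0.94   0.001]
 [-0.    -0.002 -1.   ]]
[0.18, -0.47, 0.42] [  0.9 -17.2 -17. ]
[0.24, -0.39, 0.42] [  9.2 -22.6 -17. ]
[0.33, -0.3, 0.42] [ 20.8 -28.  -17. ]
[0.4, -0.2, 0.42] [ 30.8 -35.  -17. ]
[0.44, -0.05, 0.42] [ 39.6 -47.7 -17. ]
[0.44, 0.08, 0.3] [ 44.1 -59.9  -5. ]
[0.44, 0.168, 0.2] [ 47.1 -68.2   5. ]
```

Call:
{"api": "move_arm", "payload": {
  "rows": [
    [[0.2, -3.5, -3.5], 0, 60],
    [[0.4, -7, -7], 0, 60],
    [[0.6, -10.5, -10.5], 0, 60],
    [[0.8, -14, -14], 0, 60],
    [[0.9, -17.2, -17], 0, 60],
    [[5, -20, -17], -6, 60],
    [[9.2, -22.6, -17], -12, 60],
    [[13, -24.4, -17], -18, 60],
    [[17, -26.2, -17], -23, 60],
    [[20.8, -28, -17], -28, 60],
    [[24, -30.2, -17], -33, 60],
    [[27.4, -32.6, -17], -38, 60],
    [[30.8, -35, -17], -43, 60],
    [[33, -38.2, -17], -49, 60],
    [[35.2, -41.4, -17], -55, 60],
    [[37.4, -44.6, -17], -61, 60],
    [[39.6, -47.7, -17], -66, 60],
    [[41, -51, -17], -70, 60],
    [[41, -51, -17], -70, 60]
  ]
}}

```text
time_s: 2.0
position: [0.4416, -0.0095, 0.4204]
tool_rot: [0.704, 0.711, 0.001, -0.0]
force: [0.2, -0.3, 1.0]
opening: 0.0513
grip_force: 0.0
```

Call:
{"api": "move_arm", "payload": {
  "rows": [
    [[3.5, -0.8, 3], 0, 60],
    [[7, -1.6, 6], 0, 60],
    [[10.5, -2.4, 9], 0, 60],
    [[14, -3, 12], 0, 60],
    [[17.7, -3.7, 15], 0, 60],
    [[17.7, -3.7, 20], 0, 60],
    [[17.7, -3.7, 24], 0, 60],
    [[17.7, -3.7, 27], 0, 60],
    [[17.7, -3.7, 27], 0, 60]
  ]
}}

```text
time_s: 2.9
position: [0.4021, 0.1603, 0.1469]
tool_rot: [0.707, 0.707, -0.004, -0.002]
force: [0.0, -0.5, -0.5]
opening: 0.0512
grip_force: 0.0
```

Run:
```python
from h import *
P=[]
for n in("top","side"):
    im,K,T=cap(n,n+"1.png")
    p=robot.sense()["position"]; u,v=proj(K,T,p).astype(int); print(n,u,v)
    P.append(cv2.resize(im[v-40:v+60,u-65:u+65],(520,400),interpolation=cv2.INTER_CUBIC) if n=="side" else cv2.resize(im[v-40:v+60,u-35:u+35],(280,400),interpolation=cv2.INTER_CUBIC))
cv2.imwrite("pics/d1.png",np.hstack(P)); print(robot.sense()["position"])
```

```text
top 257 275
side 240 185
[0.4048442  0.16193794 0.15063331]
```

View pics/d1.png

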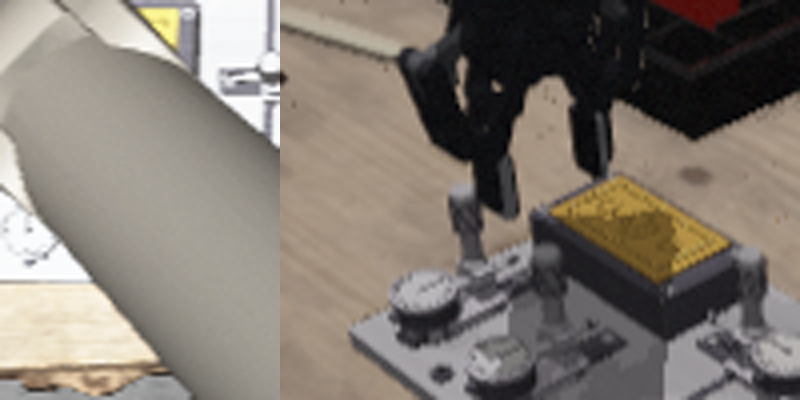

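The fingers straddle post B: tips at crop (510, 190) and (590, 160), post head at (548, 260) below them. The image is consistent with the estimate, so I descend and close.

Call:
{"api": "move_arm", "payload": {
  "rows": [
    [[0.6, -0.2, 2], 0, 60],
    [[0.6, -0.2, 4], 0, 60],
    [[0.6, -0.2, 5.5], 0, 60],
    [[0.6, -0.2, 6.5], 0, 60],
    [[0.6, -0.2, 6.5], 0, 40],
    [[0.6, -0.2, 6.5], 0, 32],
    [[0.6, -0.2, 6.5], 0, 28],
    [[0.6, -0.2, 6.5], 0, 25],
    [[0.6, -0.2, 6.5], 0, 25]
  ]
}}

```text
time_s: 3.9
position: [0.4031, 0.1681, 0.0858]
tool_rot: [0.707, 0.707, 0.0, 0.0]
force: [-0.3, 0.1, -0.2]
opening: 0.0215
grip_force: 0.0
```

Call:
{"api": "move_arm", "payload": {
  "rows": [
    [[0, 0, 0], 0, 20],
    [[0, 0, 0], 0, 16],
    [[0, 0, 0], 0, 16],
    [[0, 0, 0], 0, 16],
    [[0, 0, 0], 0, 16]
  ]
}}

```text
time_s: 4.4
position: [0.4019, 0.168, 0.0855]
tool_rot: [0.707, 0.707, -0.001, -0.0]
force: [-5.4, -0.7, 9.0]
opening: 0.0153
grip_force: 58.3
```

Call:
{"api": "move_arm", "payload": {
  "rows": [
    [[0, 0.2, 0], 0, 16],
    [[0, 0.4, 0], 0, 16],
    [[0, 0.6, 0], 0, 16],
    [[0, 0.8, 0], 0, 16],
    [[0, 1.0, 0], 0, 16],
    [[0, 1.2, 0], 0, 16],
    [[0, 1.4, 0], 0, 16],
    [[0, 1.6, 0], 0, 16],
    [[0, 1.8, 0], 0, 16],
    [[0, 2.0, 0], 0, 16]
  ]
}}

```text
time_s: 5.4
position: [0.4211, 0.168, 0.0855]
tool_rot: [0.707, 0.707, -0.002, -0.0]
force: [-8.6, -1.0, 11.7]
opening: 0.0149
grip_force: 58.5
```

Call:
{"api": "move_arm", "payload": {
  "rows": [
    [[0, 0.1, 0], 0, 16],
    [[0, 0.2, 0], 0, 16]
  ]
}}

```text
time_s: 5.6
position: [0.4231, 0.1679, 0.0855]
tool_rot: [0.707, 0.707, -0.001, -0.0]
force: [-8.9, -0.7, 11.7]
opening: 0.0152
grip_force: 58.4
```

Call:
{"api": "move_arm", "payload": {
  "rows": [
    [[0, 0.1, 0], 0, 16],
    [[0, 0.2, 0], 0, 16]
  ]
}}

```text
time_s: 5.8
position: [0.4251, 0.1679, 0.0855]
tool_rot: [0.707, 0.707, -0.001, -0.0]
force: [-7.8, -1.3, 11.5]
opening: 0.0153
grip_force: 58.4
```

Run:
```python
from h import *
im,K,T=cap("side","side2.png")
a=im[180:286,188:342]; cv2.imwrite("pics/e1.png",cv2.resize(a,None,fx=5,fy=5,interpolation=cv2.INTER_CUBIC))
print(robot.sense()["position"],robot.sense()["force"],die("side",im,K,T))
```

```text
[0.42527191 0.16791281 0.0855158 ] [-7.63705256 -1.07756721 10.69367962] (((491.28826904296875, 191.7406463623047), (84.8857650756836, 55.748268127441406), 88.98368072509766), (494.66611754103826, 184.99490081068168))
```

View pics/e1.png

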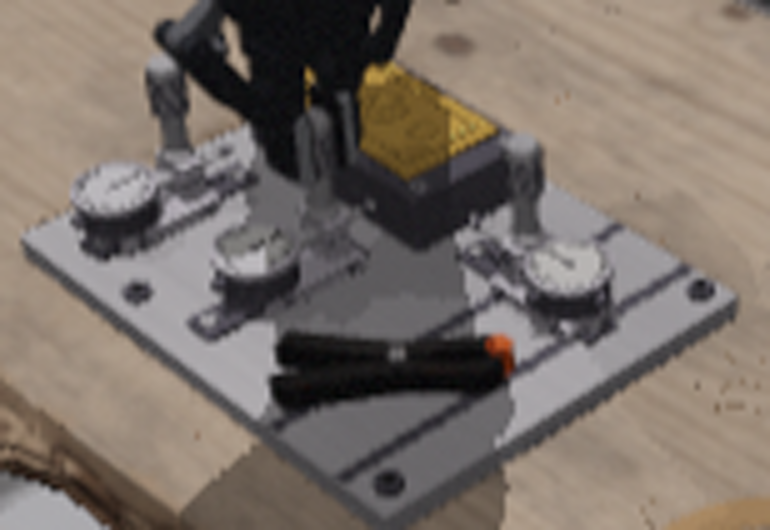

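Slide B now stands about 23 mm forward, its tip a bright spot at crop (370, 203) close to the die face. The force is about 8 N, which is pure friction. I creep on and watch for the rise.

Call:
{"api": "move_arm", "payload": {
  "rows": [
    [[0, 0.1, 0], 0, 16],
    [[0, 0.2, 0], 0, 16]
  ]
}}

```text
time_s: 6.05
position: [0.4271, 0.1679, 0.0855]
tool_rot: [0.707, 0.707, -0.001, -0.0]
force: [-8.2, -1.3, 12.7]
opening: 0.0155
grip_force: 58.4
```

Call:
{"api": "move_arm", "payload": {
  "rows": [
    [[0, 0.1, 0], 0, 16],
    [[0, 0.2, 0], 0, 16]
  ]
}}

```text
time_s: 6.25
position: [0.4291, 0.1679, 0.0855]
tool_rot: [0.707, 0.707, -0.002, -0.0]
force: [-6.9, -1.3, 10.9]
opening: 0.0152
grip_force: 58.4
```

Call:
{"api": "move_arm", "payload": {
  "rows": [
    [[0, 0.1, 0], 0, 16],
    [[0, 0.2, 0], 0, 16]
  ]
}}

```text
time_s: 6.45
position: [0.4309, 0.1679, 0.0855]
tool_rot: [0.707, 0.707, -0.002, -0.0]
force: [-9.9, -1.8, 12.5]
opening: 0.0153
grip_force: 58.5
```

Call:
{"api": "move_arm", "payload": {
  "rows": [
    [[0, 0.05, 0], 0, 16],
    [[0, 0.1, 0], 0, 16]
  ]
}}

```text
time_s: 6.65
position: [0.4318, 0.1679, 0.0855]
tool_rot: [0.707, 0.707, -0.002, -0.0]
force: [-9.5, -2.0, 13.6]
opening: 0.0152
grip_force: 58.6
```

Call:
{"api": "move_arm", "payload": {
  "rows": [
    [[0, 0.05, 0], 0, 16],
    [[0, 0.1, 0], 0, 16]
  ]
}}

```text
time_s: 6.85
position: [0.4326, 0.1679, 0.0855]
tool_rot: [0.707, 0.707, -0.002, -0.0]
force: [-9.1, -0.6, 13.4]
opening: 0.0152
grip_force: 58.6
```

Run:
```python
from h import *
F=[]
for i in range(4): cap("side"); s=robot.sense(); F.append(s["force"])
print(np.round(F,1).tolist(),s["position"])
im,K,T=cap("side","side3.png")
a=im[185:245,218:298]; cv2.imwrite("pics/e2.png",cv2.resize(a,None,fx=9,fy=9,interpolation=cv2.INTER_CUBIC))
```

```text
[[-9.7, -1.5, 13.4], [-9.2, -0.8, 13.0], [-9.4, -2.1, 12.9], [-9.2, -0.6, 13.5]] [0.43271314 0.16793478 0.08551945]
```

View pics/e2.png

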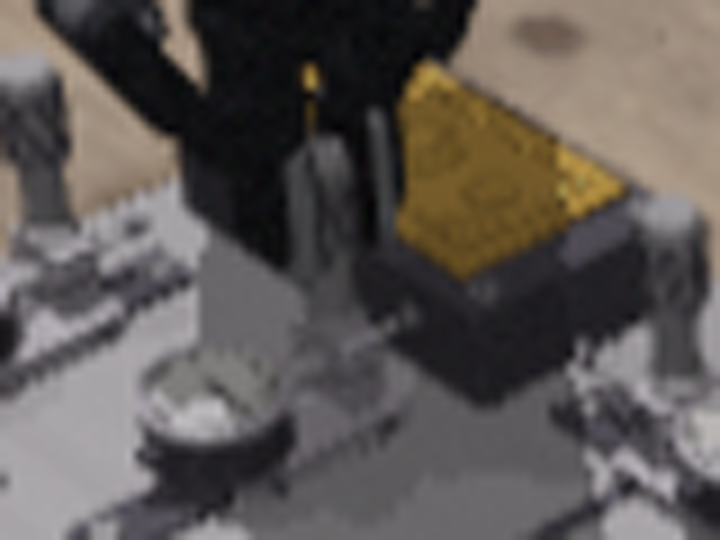

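The ball tip at crop (408, 315) meets the die face, and the force has risen by about 1.4 N. That puts the plunger roughly 2 mm in, so I go 3 mm further.

Call:
{"api": "move_arm", "payload": {
  "rows": [
    [[0, 0.05, 0], 0, 16],
    [[0, 0.1, 0], 0, 16],
    [[0, 0.15, 0], 0, 16],
    [[0, 0.2, 0], 0, 16],
    [[0, 0.25, 0], 0, 16],
    [[0, 0.3, 0], 0, 16],
    [[0, 0.3, 0], 0, 16]
  ]
}}

```text
time_s: 7.8
position: [0.4353, 0.1679, 0.0855]
tool_rot: [0.707, 0.707, -0.002, -0.0]
force: [-10.7, -1.7, 14.3]
opening: 0.0157
grip_force: 58.8
```

```bash
cat > f.py <<'E'
from h import *
F=[]
for i in range(5): cap("side"); s=robot.sense(); F.append(s["force"])
print(np.round(F,1).tolist(),np.mean(F,0).round(2),s["position"],s["time_s"])
E
python3 f.py
```

```text
[[-10.0, -1.3, 14.9], [-11.1, -0.6, 13.8], [-10.7, -1.4, 14.9], [-10.4, -0.9, 14.4], [-10.2, -1.6, 15.0]] [-10.47  -1.17  14.6 ] [0.43533488 0.16789065 0.08550447] 8.05
```

Now I open slowly and rise clear.

Call:
{"api": "move_arm", "payload": {
  "rows": [
    [[0, 0, 0], 0, 20],
    [[0, 0, 0], 0, 25],
    [[0, 0, 0], 0, 32],
    [[0, 0, 0], 0, 45],
    [[0, 0, 0], 0, 60],
    [[0, 0, -1.5], 0, 60],
    [[0, 0, -4], 0, 60],
    [[0, 0, -7], 0, 60],
    [[0, 0, -7], 0, 60]
  ]
}}

```text
time_s: 8.95
position: [0.44, 0.1695, 0.1595]
tool_rot: [0.707, 0.707, 0.003, 0.002]
force: [0.5, 0.8, 0.4]
opening: 0.0513
grip_force: 0.0
```

Call:
{"api": "move_arm", "payload": {
  "rows": [
    [[3, -1, 0], 0, 60],
    [[6, -2, 0], 0, 60],
    [[8.4, -3.1, 0], 0, 60],
    [[8.4, -3.1, 1], 0, 60],
    [[8.4, -3.1, 3], 0, 60],
    [[8.4, -3.1, 5], 0, 60],
    [[8.4, -3.1, 6.3], 0, 60],
    [[8.4, -3.1, 7], 0, 60],
    [[8.4, -3.1, 7], 0, 40],
    [[8.4, -3.1, 7], 0, 32],
    [[8.4, -3.1, 7], 0, 28],
    [[8.4, -3.1, 7], 0, 25],
    [[8.4, -3.1, 7], 0, 25]
  ]
}}

```text
time_s: 10.25
position: [0.4071, 0.2521, 0.0857]
tool_rot: [0.707, 0.707, 0.0, 0.0]
force: [0.2, 1.2, 0.3]
opening: 0.0215
grip_force: 0.0
```

Call:
{"api": "move_arm", "payload": {
  "rows": [
    [[0, 0, 0], 0, 20],
    [[0, 0, 0], 0, 16],
    [[0, 0, 0], 0, 16],
    [[0, 0, 0], 0, 16],
    [[0, 0, 0], 0, 16]
  ]
}}

```text
time_s: 10.75
position: [0.4062, 0.2521, 0.0856]
tool_rot: [0.707, 0.707, -0.0, 0.0]
force: [-3.3, -0.7, 7.5]
opening: 0.0156
grip_force: 58.3
```

Call:
{"api": "move_arm", "payload": {
  "rows": [
    [[0, 0.2, 0], 0, 16],
    [[0, 0.4, 0], 0, 16],
    [[0, 0.6, 0], 0, 16],
    [[0, 0.8, 0], 0, 16],
    [[0, 1.0, 0], 0, 16],
    [[0, 1.2, 0], 0, 16],
    [[0, 1.4, 0], 0, 16],
    [[0, 1.5, 0], 0, 16]
  ]
}}

```text
time_s: 11.55
position: [0.42, 0.2521, 0.0856]
tool_rot: [0.707, 0.707, -0.001, -0.0]
force: [-8.1, -1.8, 10.7]
opening: 0.0152
grip_force: 58.6
```

```bash
python3 f.py
```

```text
[[-6.9, -1.7, 10.7], [-8.3, -1.6, 10.9], [-7.3, -2.4, 9.7], [-7.2, -1.6, 10.0], [-7.1, -1.4, 9.9]] [-7.34 -1.73 10.24] [0.42015511 0.252119   0.0856181 ] 11.8
```

Call:
{"api": "move_arm", "payload": {
  "rows": [
    [[0, 0.1, 0], 0, 16],
    [[0, 0.2, 0], 0, 16]
  ]
}}

```text
time_s: 12.0
position: [0.4219, 0.2521, 0.0856]
tool_rot: [0.707, 0.707, -0.001, -0.0]
force: [-8.5, -1.6, 10.0]
opening: 0.0156
grip_force: 58.6
```

Call:
{"api": "move_arm", "payload": {
  "rows": [
    [[0, 0.1, 0], 0, 16],
    [[0, 0.2, 0], 0, 16]
  ]
}}

```text
time_s: 12.2
position: [0.4239, 0.2521, 0.0856]
tool_rot: [0.707, 0.707, -0.001, -0.0]
force: [-7.6, -1.5, 11.0]
opening: 0.0152
grip_force: 58.6
```

Call:
{"api": "move_arm", "payload": {
  "rows": [
    [[0, 0.1, 0], 0, 16],
    [[0, 0.2, 0], 0, 16]
  ]
}}

```text
time_s: 12.4
position: [0.4259, 0.2521, 0.0856]
tool_rot: [0.707, 0.707, -0.001, -0.0]
force: [-9.2, -1.7, 11.4]
opening: 0.0151
grip_force: 58.6
```

```bash
python3 f.py
```

```text
[[-8.0, -1.5, 10.9], [-7.6, -2.1, 12.5], [-7.6, -2.7, 9.7], [-8.6, -2.2, 9.9], [-7.4, -1.4, 9.9]] [-7.83 -1.98 10.56] [0.42608777 0.25207526 0.08562244] 12.65
```

Call:
{"api": "move_arm", "payload": {
  "rows": [
    [[0, 0.1, 0], 0, 16],
    [[0, 0.2, 0], 0, 16],
    [[0, 0.2, 0], 0, 16]
  ]
}}

```text
time_s: 12.95
position: [0.4281, 0.2521, 0.0856]
tool_rot: [0.707, 0.707, -0.001, -0.0]
force: [-7.7, -1.7, 10.7]
opening: 0.015
grip_force: 58.6
```

```bash
python3 f.py
```

```text
[[-7.3, -1.3, 10.8], [-7.4, -0.6, 9.0], [-7.8, -1.5, 9.6], [-8.2, -1.4, 10.0], [-7.6, -2.5, 10.7]] [-7.66 -1.44 10.02] [0.42808332 0.2520719  0.08561591] 13.2
```

Call:
{"api": "move_arm", "payload": {
  "rows": [
    [[0, 0.1, 0], 0, 16],
    [[0, 0.2, 0], 0, 16],
    [[0, 0.2, 0], 0, 16]
  ]
}}

```text
time_s: 13.5
position: [0.4298, 0.252, 0.0856]
tool_rot: [0.707, 0.707, -0.001, -0.0]
force: [-9.3, -3.2, 11.5]
opening: 0.015
grip_force: 58.7
```

```bash
python3 f.py
```

```text
[[-8.8, -2.5, 11.7], [-8.5, -2.0, 11.4], [-9.1, -1.2, 10.6], [-8.0, -2.2, 10.7], [-8.2, -2.5, 10.7]] [-8.53 -2.08 11.03] [0.42985387 0.25204714 0.0856096 ] 13.75
```

Contact is at about x = 0.429. I go 4 mm further.

Call:
{"api": "move_arm", "payload": {
  "rows": [
    [[0, 0.05, 0], 0, 16],
    [[0, 0.1, 0], 0, 16],
    [[0, 0.15, 0], 0, 16],
    [[0, 0.2, 0], 0, 16],
    [[0, 0.25, 0], 0, 16],
    [[0, 0.3, 0], 0, 16],
    [[0, 0.35, 0], 0, 16],
    [[0, 0.4, 0], 0, 16],
    [[0, 0.4, 0], 0, 16]
  ]
}}

```text
time_s: 14.65
position: [0.4333, 0.2521, 0.0856]
tool_rot: [0.707, 0.708, -0.002, -0.0]
force: [-10.6, -2.2, 12.9]
opening: 0.0151
grip_force: 58.9
```

```bash
python3 f.py
```

```text
[[-11.0, -2.2, 13.0], [-11.0, -1.6, 13.5], [-11.0, -2.0, 13.4], [-9.9, -2.5, 12.3], [-10.5, -1.6, 12.7]] [-10.66  -2.    12.99] [0.43322785 0.25204173 0.08558652] 14.9
```

Call:
{"api": "move_arm", "payload": {
  "rows": [
    [[0, 0, 0], 0, 20],
    [[0, 0, 0], 0, 25],
    [[0, 0, 0], 0, 32],
    [[0, 0, 0], 0, 45],
    [[0, 0, 0], 0, 60],
    [[0, 0, -1.5], 0, 60],
    [[0, 0, -4], 0, 60],
    [[0, 0, -7], 0, 60],
    [[-2, 0.5, -8], -8, 60],
    [[-4, 1, -9], -16, 60],
    [[-6, 1.5, -9], -24, 60],
    [[-8, 2, -9], -32, 60],
    [[-10, 2.5, -9], -40, 60],
    [[-12, 3, -9], -48, 60],
    [[-14, 3.5, -9], -56, 60],
    [[-16, 4, -9], -64, 60],
    [[-16.6, 4.2, -9], -72, 60],
    [[-16.6, 4.2, -9], -80, 60],
    [[-16.6, 4.2, -9], -90, 60],
    [[-16.6, 4.2, -9], -90, 60]
  ]
}}

```text
time_s: 16.9
position: [0.478, 0.0858, 0.1761]
tool_rot: [-0.001, 1.0, 0.0, 0.0]
force: [0.4, -0.6, -0.3]
opening: 0.0514
grip_force: 0.0
```

Call:
{"api": "move_arm", "payload": {
  "rows": [
    [[0, 0, 0], 0, 60]
  ]
}}

```text
time_s: 17.0
position: [0.4779, 0.086, 0.1758]
tool_rot: [0.002, 1.0, 0.0, 0.0]
force: [0.1, -0.8, 0.3]
opening: 0.0512
grip_force: 0.0
```

Run:
```python
from h import *
im,K,T=cap("side","side5.png"); s=robot.sense(); print(s["position"],s["tool_rot"],s["joint_pos"])
im2,K2,T2=cap("top","top5.png")
b=cv2.resize(im[150:286,188:342],None,fx=4,fy=4,interpolation=cv2.INTER_CUBIC)
cv2.imwrite("pics/g1.png",b)
for k,p in(("tcp",s["position"]),("postC",(.4779,.0864,.094))): print(k,(proj(K,T,p)-[188,150])*4)
```

```text
[0.47786719 0.08599034 0.17575043] [ 1.80979916e-03  9.99998338e-01 -4.86908308e-05  2.15935780e-04] [ 0.58699255  0.48325181 -1.10745254  2.01977448  0.53159545  0.96230918
  0.77294685]
tcp [410.83499677  99.48592858]
postC [417.10066563 232.11227606]
```

View pics/g1.png

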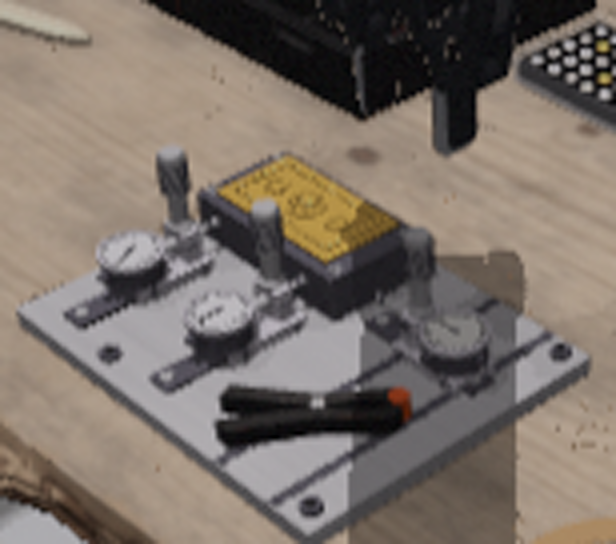

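The side view shows A's tip at crop (215, 222) and B's at (300, 282) on the die face. Post C's head is at (417, 240), under the fingers. I descend on C and grip it.

Call:
{"api": "move_arm", "payload": {
  "rows": [
    [[0, 0, 3], 0, 60],
    [[0, 0, 5], 0, 60],
    [[0, 0, 7], 0, 60],
    [[0, 0, 8.3], 0, 60],
    [[0, 0, 9], 0, 60],
    [[0, 0, 9], 0, 40],
    [[0, 0, 9], 0, 32],
    [[0, 0, 9], 0, 28],
    [[0, 0, 9], 0, 25],
    [[0, 0, 9], 0, 25]
  ]
}}

```text
time_s: 18.1
position: [0.478, 0.086, 0.0857]
tool_rot: [0.0, 1.0, -0.0, 0.0]
force: [-1.0, 0.7, -0.4]
opening: 0.0216
grip_force: 0.0
```

Call:
{"api": "move_arm", "payload": {
  "rows": [
    [[0, 0, 0], 0, 20],
    [[0, 0, 0], 0, 16],
    [[0, 0, 0], 0, 16],
    [[0, 0, 0], 0, 16],
    [[0, 0, 0], 0, 16]
  ]
}}

```text
time_s: 18.6
position: [0.4781, 0.0873, 0.086]
tool_rot: [-0.0, 1.0, 0.001, 0.001]
force: [-2.2, 3.0, 6.1]
opening: 0.0152
grip_force: 58.4
```

Call:
{"api": "move_arm", "payload": {
  "rows": [
    [[0, 0.2, 0], 0, 16],
    [[0, 0.4, 0], 0, 16],
    [[0, 0.6, 0], 0, 16],
    [[0, 0.6, 0], 0, 16]
  ]
}}

```text
time_s: 19.0
position: [0.4781, 0.0897, 0.0859]
tool_rot: [0.001, 1.0, -0.003, -0.0]
force: [-3.4, -6.8, 14.9]
opening: 0.0153
grip_force: 59.3
```

```bash
python3 f.py
```

```text
[[-3.6, -6.7, 13.2], [-2.3, -6.5, 13.5], [-3.9, -7.1, 14.1], [-3.0, -6.6, 13.3], [-3.2, -6.7, 13.6]] [-3.2  -6.72 13.54] [0.47809002 0.08964707 0.08591698] 19.25
```

Call:
{"api": "move_arm", "payload": {
  "rows": [
    [[0, 0.1, 0], 0, 16],
    [[0, 0.2, 0], 0, 16],
    [[0, 0.3, 0], 0, 16],
    [[0, 0.3, 0], 0, 16]
  ]
}}

```text
time_s: 19.65
position: [0.4781, 0.0924, 0.0859]
tool_rot: [0.001, 1.0, -0.003, -0.0]
force: [-2.8, -7.7, 13.4]
opening: 0.0148
grip_force: 59.4
```

```bash
python3 f.py
```

```text
[[-2.7, -8.0, 14.1], [-3.6, -7.1, 14.5], [-2.7, -7.4, 14.7], [-3.8, -6.9, 14.6], [-2.0, -7.9, 14.4]] [-2.94 -7.47 14.47] [0.47807717 0.0923387  0.08592214] 19.9
```

Call:
{"api": "move_arm", "payload": {
  "rows": [
    [[0, 0.1, 0], 0, 16],
    [[0, 0.2, 0], 0, 16],
    [[0, 0.3, 0], 0, 16],
    [[0, 0.3, 0], 0, 16]
  ]
}}

```text
time_s: 20.3
position: [0.4781, 0.0954, 0.0859]
tool_rot: [0.001, 1.0, -0.003, -0.0]
force: [-2.9, -7.6, 15.1]
opening: 0.0155
grip_force: 59.4
```

```bash
python3 f.py
```

```text
[[-3.3, -7.7, 15.0], [-2.4, -9.2, 14.8], [-2.9, -8.1, 15.2], [-2.1, -7.9, 13.9], [-3.2, -7.7, 14.3]] [-2.78 -8.1  14.64] [0.47812656 0.09534761 0.08591478] 20.55
```

Call:
{"api": "move_arm", "payload": {
  "rows": [
    [[0, 0.1, 0], 0, 16],
    [[0, 0.2, 0], 0, 16],
    [[0, 0.2, 0], 0, 16]
  ]
}}

```text
time_s: 20.85
position: [0.4781, 0.0973, 0.0859]
tool_rot: [0.001, 1.0, -0.003, -0.0]
force: [-3.1, -8.2, 14.3]
opening: 0.0157
grip_force: 59.4
```

```bash
python3 f.py
```

```text
[[-3.0, -7.4, 13.6], [-2.6, -7.2, 13.6], [-2.9, -7.5, 14.3], [-2.2, -8.1, 14.5], [-3.4, -7.4, 15.2]] [-2.83 -7.54 14.26] [0.47810893 0.09737526 0.08591331] 21.1
```

Call:
{"api": "move_arm", "payload": {
  "rows": [
    [[0, 0.1, 0], 0, 16],
    [[0, 0.2, 0], 0, 16],
    [[0, 0.2, 0], 0, 16]
  ]
}}

```text
time_s: 21.4
position: [0.4781, 0.0994, 0.0859]
tool_rot: [0.001, 1.0, -0.003, -0.0]
force: [-2.0, -7.7, 14.6]
opening: 0.0152
grip_force: 59.4
```

```bash
python3 f.py
```

```text
[[-3.1, -7.5, 14.5], [-2.4, -7.5, 14.0], [-3.2, -7.6, 14.7], [-3.5, -7.8, 14.7], [-3.0, -7.3, 14.3]] [-3.06 -7.54 14.42] [0.47813174 0.09934607 0.08592396] 21.65
```

Call:
{"api": "move_arm", "payload": {
  "rows": [
    [[0, 0.1, 0], 0, 16],
    [[0, 0.2, 0], 0, 16],
    [[0, 0.2, 0], 0, 16]
  ]
}}

```text
time_s: 21.95
position: [0.4781, 0.1014, 0.0859]
tool_rot: [0.001, 1.0, -0.003, -0.0]
force: [-2.8, -7.9, 14.3]
opening: 0.0154
grip_force: 59.4
```

```bash
python3 f.py
```

```text
[[-2.7, -8.0, 15.0], [-2.3, -6.9, 14.4], [-2.9, -7.3, 14.4], [-2.3, -7.3, 14.8], [-3.1, -7.7, 14.8]] [-2.66 -7.44 14.69] [0.47812035 0.10133643 0.08590516] 22.2
```

Call:
{"api": "move_arm", "payload": {
  "rows": [
    [[0, 0.1, 0], 0, 16],
    [[0, 0.2, 0], 0, 16],
    [[0, 0.2, 0], 0, 16]
  ]
}}

```text
time_s: 22.5
position: [0.4782, 0.1034, 0.0859]
tool_rot: [0.001, 1.0, -0.003, 0.0]
force: [-2.1, -7.3, 14.3]
opening: 0.0151
grip_force: 59.4
```

```bash
python3 f.py
```

```text
[[-2.8, -7.1, 13.7], [-3.0, -7.4, 14.3], [-2.8, -7.7, 14.5], [-3.2, -7.2, 14.8], [-2.2, -7.5, 15.2]] [-2.78 -7.4  14.49] [0.47810539 0.10336572 0.08591556] 22.75
```

Call:
{"api": "move_arm", "payload": {
  "rows": [
    [[0, 0.1, 0], 0, 16],
    [[0, 0.15, 0], 0, 16],
    [[0, 0.15, 0], 0, 16]
  ]
}}

```text
time_s: 23.05
position: [0.4781, 0.1047, 0.0859]
tool_rot: [0.001, 1.0, -0.003, -0.0]
force: [-3.0, -8.3, 14.9]
opening: 0.0153
grip_force: 59.4
```

```bash
python3 f.py
```

```text
[[-3.0, -8.1, 13.8], [-3.3, -7.0, 14.5], [-3.2, -8.0, 14.4], [-2.8, -8.0, 15.4], [-3.0, -8.0, 15.5]] [-3.03 -7.82 14.7 ] [0.47812759 0.10471563 0.08590799] 23.3
```

Call:
{"api": "move_arm", "payload": {
  "rows": [
    [[0, 0.1, 0], 0, 16],
    [[0, 0.15, 0], 0, 16],
    [[0, 0.15, 0], 0, 16]
  ]
}}

```text
time_s: 23.6
position: [0.4781, 0.106, 0.0859]
tool_rot: [0.001, 1.0, -0.003, -0.0]
force: [-2.8, -10.1, 15.6]
opening: 0.015
grip_force: 59.5
```

```bash
python3 f.py
```

```text
[[-3.0, -8.9, 15.3], [-3.5, -8.5, 15.8], [-3.6, -9.3, 14.8], [-2.9, -9.3, 15.5], [-3.0, -8.7, 14.7]] [-3.2  -8.92 15.2 ] [0.47816298 0.10598705 0.0859326 ] 23.85
```

Contact is at y ≈ 0.1045 and the plunger is about 1.5 mm in. I go 3.5 mm further.

Call:
{"api": "move_arm", "payload": {
  "rows": [
    [[0, 0.05, 0], 0, 16],
    [[0, 0.1, 0], 0, 16],
    [[0, 0.15, 0], 0, 16],
    [[0, 0.2, 0], 0, 16],
    [[0, 0.25, 0], 0, 16],
    [[0, 0.3, 0], 0, 16],
    [[0, 0.35, 0], 0, 16],
    [[0, 0.35, 0], 0, 16]
  ]
}}

```text
time_s: 24.65
position: [0.4781, 0.1089, 0.0859]
tool_rot: [0.001, 1.0, -0.004, -0.0]
force: [-3.7, -9.6, 16.0]
opening: 0.0152
grip_force: 59.7
```

```bash
python3 f.py
```

```text
[[-2.4, -9.9, 16.5], [-4.2, -10.2, 16.5], [-3.4, -9.8, 15.9], [-3.1, -9.7, 16.9], [-2.5, -10.1, 16.8]] [-3.12 -9.95 16.51] [0.47816963 0.10894065 0.08592085] 24.9
```

Call:
{"api": "move_arm", "payload": {
  "rows": [
    [[0, 0, 0], 0, 20],
    [[0, 0, 0], 0, 25],
    [[0, 0, 0], 0, 32],
    [[0, 0, 0], 0, 45],
    [[0, 0, 0], 0, 60],
    [[0, 0, -1.5], 0, 60],
    [[0, 0, -4], 0, 60],
    [[0, 0, -8], 0, 60],
    [[0, 0, -12], 0, 60],
    [[0, 0, -16], 0, 60],
    [[0, -4, -20], 0, 60],
    [[0, -8, -24], 0, 60],
    [[0, -12, -24], 0, 60],
    [[0, -16, -24], 0, 60],
    [[0, -20, -24], 0, 60],
    [[0, -22, -24], 0, 60],
    [[0, -22, -24], 0, 60],
    [[0, -22, -24], 0, 60]
  ]
}}

```text
time_s: 26.7
position: [0.4776, -0.1067, 0.3259]
tool_rot: [0.0, 1.0, 0.0, 0.0]
force: [0.4, 0.9, -0.3]
opening: 0.0513
grip_force: 0.0
```

Run:
```python
from h import *
for n in("top","side"):
    im,K,T=cap(n,n+"9.png"); im0=cv2.imread(f"pics/{n}0.png")
    print(n,[np.round(die(n,i,K,T)[1],2) for i in(im0,im)],[np.round(die(n,i,K,T)[0][2],1) for i in(im0,im)])
    if n=="top": a=cv2.resize(im[226:312,210:324],None,fx=3,fy=3,interpolation=cv2.INTER_CUBIC)
    else: b=cv2.resize(im[180:286,188:342],(449,309),interpolation=cv2.INTER_CUBIC)
a=cv2.copyMakeBorder(a,0,309-a.shape[0],0,0,0); cv2.imwrite("pics/z.png",np.hstack([a,b]))
s=robot.sense();print(s["position"],s["force"],s["time_s"])
```

```text
top [array([493.49, 205.78]), array([493.3, 205.9])] [np.float64(0.5), np.float64(0.5)]
side [array([490.74, 201.66]), array([491.9 , 201.93])] [np.float64(89.1), np.float64(88.8)]
[ 0.47771498 -0.10563427  0.32584342] [-0.39289788  0.47205271  0.00866949] 26.8
```

View pics/z.png

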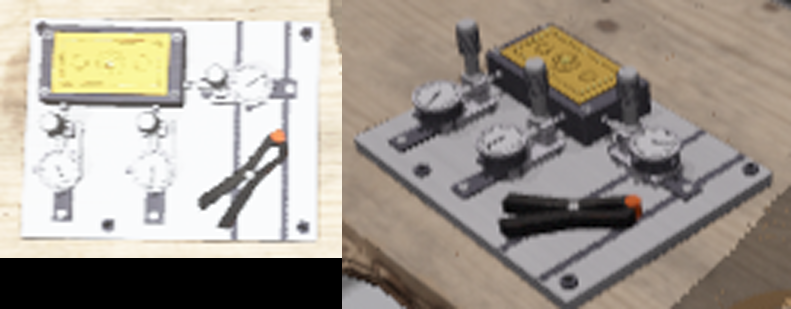

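The final picture shows all three tips bearing on the die, in the top half at about (65, 105), (150, 105) and (190, 85). The die has not measurably moved, the clamp lies where it was and the robot is clear. I hand in.

```bash
python3 -c "
from rig import robot
print(robot.finish_job())"
```

```text
the job is handed in; nothing more can be done
None
```

The job is handed in, with no verdict returned: all three indicators bear on the die about 4–5 mm in (roughly 2.5–3 N each by wrist force), the die showed no measurable shift in the images, and the arm was clear at 26.8 s.

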